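Set the round-bottomed sample pot under the hand feeder and run two turns

ROBOT

A 6-joint arm with a two-finger parallel gripper is mounted at the origin on the work surface. World frame = base frame: x ahead of the robot, y to its left, z up, the work surface at z = 0. Lengths are in m, angles in rad, forces in N, time in s.
With the tool pointing down it reaches from about 0.35 to 0.85 m from the base axis. Payload 8.1 kg.
Tool frame: the origin (TCP) lies at the very end of the fingers, on their centre line; the grasp point (between the pads) lies 19 mm behind it (robot.pinch_z is the distance from the TCP to the grasp point, in m); y points along the fingers, x is the direction in which the jaws open and shut, and the axes are right-handed (so a half turn about y gives the same grasp; the last joint's range is limited). The gripper opens to 93 mm and grips with 3 to 60 N. Pads are 15 mm wide; open, the fingers measure 128 mm over their backs; the gripper's body (75 mm by 188 mm) begins 65 mm behind the grasp point.
Start: joints at [1.195, 0.13, 1.488, -0, 1.523, -0.085], TCP at [0.172, 0.575, 0.219] pointing down, gripper open.
Joint ranges: [-2.96, 2.96], [-0.89, 2.26], [0.02, 2.5], [-1.34, 4.48], [0, 2.73], [-2.66, 2.66]. Speed limits (rad/s): [2.39, 2.39, 2.79, 3.14, 3.14, 3.14].

INTERFACE

Orientations are given as a rotation vector (axis times angle).
In Python, from plant import robot gives the robot as it stands.
- The arm moves only by the shell command python3 -m inch 'ROWS' [FORCE]. ROWS is JSON, a list of rows, each a list of 5 numbers: the closure, from -1 (fully open) to 1 (shut), then the shift along the world's x, y, z in m, then the turn about the world's z in rad. A call has 1 to 8 rows; each row is the pose to reach, as a shift and turn from the pose measured when the call began; what a row does not reach only later rows make up. A row lasts 1/8 s, in which the tool goes at most 62.5 mm and 10.7 degrees, less where a joint would pass 70% of its speed; a pose out of reach is approached as far as the arm can. A call with a gripper value outside its range is refused whole. The fingers move at their own pace and stop on an object; FORCE is the grip in N (left out, the last holds). Time passes only in rows, so rows that repeat a pose let the fingers close. It gives the time, the measured TCP pose, the force and the opening at its end, in the units of the state.
- robot.read_state(): the state, without advancing time (a new reading comes with each control period).
- robot.read_camera(name): name is "scene" or "top"; returns a dict with "color" (420x560x3 uint8, red, green, blue), "mtx" (3x3 intrinsics, pixels), "dist_coeffs" ([k1, k2, p1, p2, k3] as OpenCV has them; the pictures are not rectified), "R" (3x3) and "t" (3): a world point X has camera coordinates R X + t. Camera axes: x right, y down, z forward; pixel columns grow to the right and rows downward; lengths in m; the calibration is good to about 2 mm. A picture is of the moment at which its call begins. There is no depth.
- robot.close_job(): hands the job in, once; it reports no verdict.
The state is a dict: "t": time; "q": joint angles; "dq": joint speeds; "joint_torque": joint torques, N m; "tool_pos": TCP position; "orientation": TCP orientation; "force": force on the tool from outside, world axes, zero at the start; "wrist_torque": the same for the moment, N m; "opening": finger opening in m.
Only numpy, scipy, OpenCV 4.12 (cv2) and the standard library are available. Lean on these libraries where they do the work, as an engineer would, in place of code of your own. Each camera call takes 0.05 s, during which the arm holds its last target. There are 200 camera calls.

TASK

Take the steel round-bottomed pot from its leaning rest and set it gently in the ring of the feeder's carriage, upright and level, while the carriage still stands clear of the spout. Then slide the carriage fully home so that the pot stands under the spout, and only then turn the feeder's crank exactly two full turns clockwise (seen from above), leaving the crank handle where it started. Leave the pot level in its ring, and the jar, the dish and the tub where they are.

Things in the scene. Friction and masses are not known exactly. Their poses are not given: they have to be found in the camera images.
- pot_centre (a point): Loose steel pot, 0.3 kg: ball of 100 mm diameter with an open neck of 44 mm outside diameter. Point: the ball's centre; z runs along the neck, which is straight from 46 to 90 mm (mouth) along z. Symmetric about z. Starts leaning 35 degrees, neck up and sideways towards the feeder, ball in a cork ring, underside of the neck on a V rest 56 mm along it; the neck's other sides are free.
- cradle: Fixed leaning rest: a grey foot of 116 mm diameter with a cork ring (top at 40 mm height) and a steel V rest on a thin post, 115 mm high at most. Origin: centre of the foot's underside, on the bench. Its -x axis is the horizontal direction in which the pot leans. The ball centre lies 77 mm above the origin.
- ring_seat (a point): Steel ring on the white carriage: bore 68, outside 94, 10 mm thick. Point: centre of its top edge, 50 mm above the bench; pot_centre is 37 mm above it when seated. A seated ball is held by friction only: it stays at the angle at which it is let go. z is up, x away from the robot; the carriage slides home along this frame's -y.
- carriage (a joint): Slide of the carriage in m: 0 = furthest from the spout, 0.165 = fully home against its stop, ring centred under the spout. It starts between 0 and 0.02. About 2.5 N of friction, stays where it is left.
- slide_handle (a point): Upright black handle of the carriage, 22 mm diameter, on the robot's side of the ring. Point: middle of its grip, 82 mm above the bench; the grip reaches from 50 to 112 mm above the bench. It lies at x -97, y +35 mm from ring_seat in ring_seat's axes.
- spout (a point): Lower end of the fixed steel outlet tube, 30 mm diameter, 197 mm above the bench, 23 mm above a seated pot's mouth. The tube leads up to a white hopper, 84 mm diameter, standing 258 to 345 mm high, 52 mm to -y of the spout; the column (36 by 34 mm, 262 high) is 85 mm to -y. Same axes as ring_seat.
- crank_axis (a point): Point on the crank's upright turning axis, 90 mm above the bench, 230 mm to -y of the spout, over a grey gear box 100 by 100 mm and 74 mm high. Fixed; same axes as ring_seat.
- crank_grip (a point): Middle of the crank's black handle: an upright cylinder, 26 mm diameter, spinning freely on its own pin, reaching from 105 to 160 mm above the bench. The point is 133 mm above the bench, going round crank_axis at 55 mm radius.
- crank (a joint): Turn of the crank in rad, growing clockwise seen from above, no stops. 0 = handle on the robot's side (-x of the crank_axis frame). It starts anywhere between -0.9 and 0.9; two full turns are 12.57 rad more than the start. Light friction (0.08 N m), stays where it is left.
- jar: Bystander: glass jar with white cap, flat-bottomed, 64 mm diameter, 100 mm high, loose. Origin under its centre.
- dish: Bystander: white ceramic dish, 90 mm diameter, 22 mm high, loose. Origin under its centre.
- tub: Bystander: closed white plastic box 100 by 70 by 45 mm, loose. Origin under its centre.
Things that resemble listed ones, but are neither listed nor needed, are in the scene too. Leave any red look-alike of the part that bears pot_centre alone.

How it is judged:
On the way, in this order (a step that is already met when the one before it is completed fails the run):
1. the pot sits level and centred in the ring, carriage still clear of the spout (horizontal distance between pot_centre and ring_seat below 0.004 m and z of pot_centre in the frame of ring_seat between 0.031 and 0.041 m and angle between pot_centre's own z axis and vertical below 0.105 rad and value of joint carriage below 0.07 m), for 0.3 s.
2. the carriage is fully home with the pot level in its ring (horizontal distance between pot_centre and ring_seat below 0.004 m and z of pot_centre in the frame of ring_seat between 0.031 and 0.041 m and angle between pot_centre's own z axis and vertical below 0.105 rad and value of joint carriage above 0.16 m), for 0.2 s.
3. the crank has made two full turns clockwise (all of step 2 and value of joint crank between 11.3 and 13.85 rad and distance of crank_grip from where it was at the start of the episode below 0.019 m), for 0.2 s.
At the end, for the whole second after the job is handed in: Pot at rest in the ring: centred within 4 mm, ball centre 31 to 41 mm above the ring top, neck within 6 degrees of vertical; carriage within 5 mm of its stop; crank two turns clockwise from its start, handle within 19 mm of where it began; jar, dish and tub within 30 mm of their starts (all of step 3 and linear speed of pot below 0.02 m/s and velocity of joint crank below 0.1 rad/s and distance of each of jar, dish, tub from where it was at the start of the episode below 0.03 m); the robot touches nothing.
It fails at once if the crank is turned (past 80 degrees from its zero) before the carriage is home under the spout ((value of joint crank above 1.4 rad or value of joint crank below -1.4 rad) and value of joint carriage below 0.15 m).
It fails at once if the crank is overrun far past two turns (value of joint crank above 14.2 rad).
It fails at once if the pot is dropped (faster than 0.4 m/s with no finger on it: a fall of over 8 mm) (contact force between the fingers and pot below 0.05 N and linear speed of pot above 0.4 m/s).
It fails at once if the pot is rammed against the carriage (over 40 N) (contact force between pot and carriage above 40 N).
It fails at once if jar, dish or tub is knocked away (over 50 mm) (distance of any of jar, dish, tub from where it was at the start of the episode above 0.05 m).
It also fails if it takes over 72 s, if anything falls off the work surface, if the arm or the gripper's body presses on something with over 40 N, if the wrist force passes 120 N, or if a joint passes its speed limit or range.

## Working session

There is one attempt and no reset: what is moved stays moved. The work goes in short steps, Python scripts to look and compute and a shell command to move; the robot and the scene stay as the last step left them, time stands still between calls to the robot, and variables do not carry over. Pictures are saved under pics/ and viewed, about 8 in all and at most 12, crops included, and the job is handed in when it is done.

```bash
ls; mkdir -p pics
python3 - <<'E'
from plant import robot
import cv2
for n in("scene","top"):
    c=robot.read_camera(n); cv2.imwrite(f"pics/{n}0.png",c["color"][:,:,::-1]); print(n,c["mtx"],c["dist_coeffs"],c["R"],c["t"])
print(robot.read_state(),robot.pinch_z)
E
```

```text
pics
scene [[517.27847998   0.         284.73198058]
 [  0.         517.27847998 214.67392089]
 [  0.           0.           1.        ]] [-0.19781719  0.          0.          0.          0.        ] [[-0.85169966  0.523984   -0.00696093]
 [ 0.3519202   0.56207864 -0.7484783 ]
 [-0.38827807 -0.63992841 -0.66312274]] [ 0.38157752 -0.13546994  2.08580693]
top [[454.76018214   0.         285.78888253]
 [  0.         454.76018214 203.7608731 ]
 [  0.           0.           1.        ]] [-0.02341296  0.          0.          0.          0.        ] [[ 0.01649072 -0.99982224 -0.00914051]
 [-0.99005928 -0.01505122 -0.13984309]
 [ 0.13968066  0.01135576 -0.99013149]] [0.10201723 0.50922132 1.33351083]
{'t': 0.1, 'q': array([ 1.19460710e+00,  1.31154961e-01,  1.48915462e+00,  8.10811951e-06,
        1.52299299e+00, -8.53987385e-02]), 'dq': array([-5.84469006e-04, -3.05780119e-05, -3.50409718e-03, -3.54765233e-04,
       -8.66627394e-05, -1.46180276e-03]), 'joint_torque': array([ 1.03979790e-03, -5.61347687e+01, -4.93088830e+01,  7.68804015e-02,
        2.93468556e-02, -5.09741130e-05]), 'tool_pos': array([0.17181224, 0.57434091, 0.21765959]), 'orientation': array([-1.33376083, -0.99128475,  0.99370763]), 'force': array([-0.47511538, -0.20668065, -0.04514216]), 'wrist_torque': array([-0.04335526, -0.01200801, -0.018425  ]), 'opening': 0.09319631107329941} 0.0188
```

View pics/scene0.png

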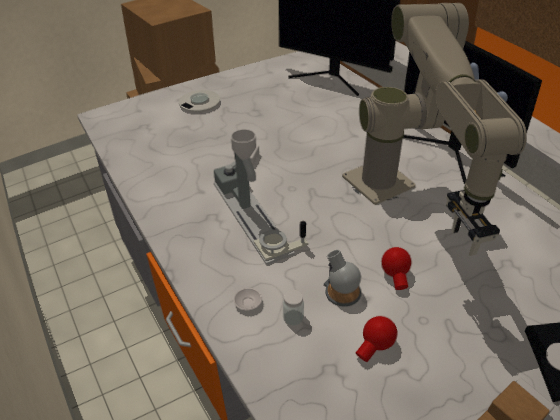

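View pics/top0.png

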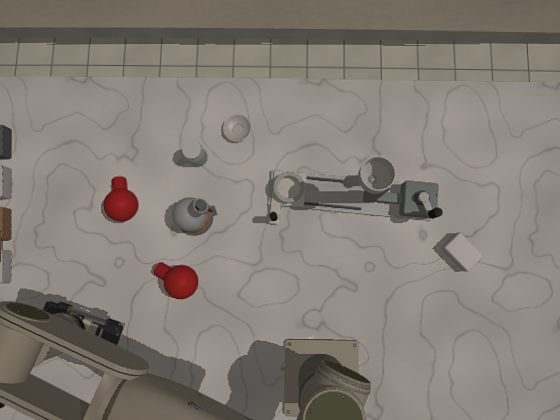

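The scene view shows the pot at about (343,280) leaning up-left, the ring at (272,240) and the slide handle at (303,230). In the top view the pot is at (192,214), the ring at (287,187), the crank handle at (436,213), the jar at (191,150), the dish at (236,128) and the tub at (460,252). I'll enlarge both.

```bash
cat > h.py <<'E'
import numpy as np, cv2
from plant import robot
def cam(n): return robot.read_camera(n)
def ray(c,uv):
    p=cv2.undistortPoints(np.array([[uv]],float),c["mtx"],np.array(c["dist_coeffs"]))[0,0]
    R=np.array(c["R"]); return -R.T@c["t"], R.T@np.array([p[0],p[1],1])
def atz(c,uv,z):
    o,d=ray(c,uv); return o+d*(z-o[2])/d[2]
def tri(c1,u1,c2,u2):
    o1,d1=ray(c1,u1);o2,d2=ray(c2,u2)
    s=np.linalg.lstsq(np.c_[d1,-d2],o2-o1,rcond=None)[0]
    a,b=o1+s[0]*d1,o2+s[1]*d2; return (a+b)/2,np.linalg.norm(a-b)
def px(c,X):
    return cv2.projectPoints(np.array(X,float).reshape(-1,3),cv2.Rodrigues(np.array(c["R"]))[0],np.array(c["t"]),c["mtx"],np.array(c["dist_coeffs"]))[0].reshape(-1,2)
def crop(im,x0,y0,x1,y1,k):
    o=cv2.resize(im[y0:y1,x0:x1],None,fx=k,fy=k,interpolation=cv2.INTER_CUBIC)
    for x in range(-(-x0//10)*10,x1,10): cv2.line(o,((x-x0)*k,0),((x-x0)*k,8 if x%50 else 20),(0,255,255),1)
    for y in range(-(-y0//10)*10,y1,10): cv2.line(o,(0,(y-y0)*k),(8 if y%50 else 20,(y-y0)*k),(0,255,255),1)
    return o
E
python3 - <<'E'
import cv2
from h import crop
t=cv2.imread("pics/top0.png");s=cv2.imread("pics/scene0.png")
cv2.imwrite("pics/topc.png",cv2.vconcat([crop(t,250,150,450,225,4),crop(t,160,140,360,215+25,4)[:300]][:1]+[cv2.hconcat([crop(t,165,190,225,245,5),crop(s,250,220,350,275,5)])[:, :800]]))
cv2.imwrite("pics/scc.png",crop(s,205,120,372,310,3))
E
```

```text
(no output)
```

View pics/topc.png

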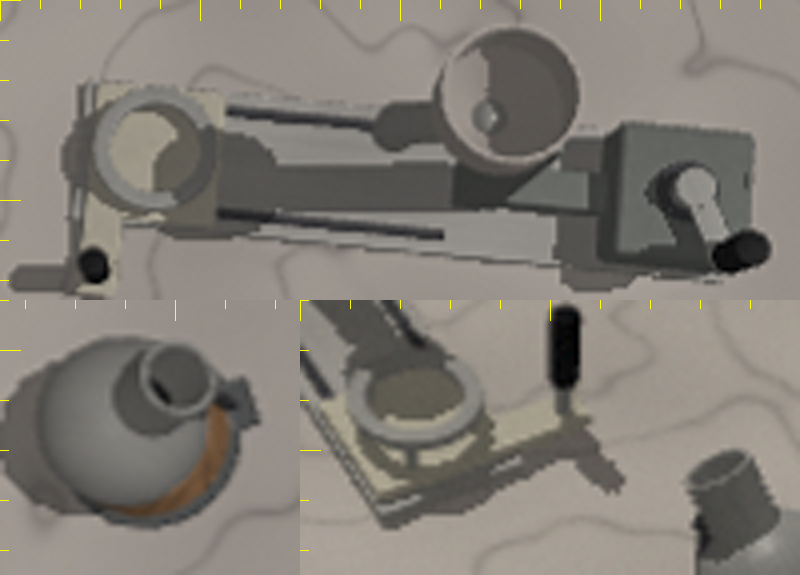

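View pics/scc.png

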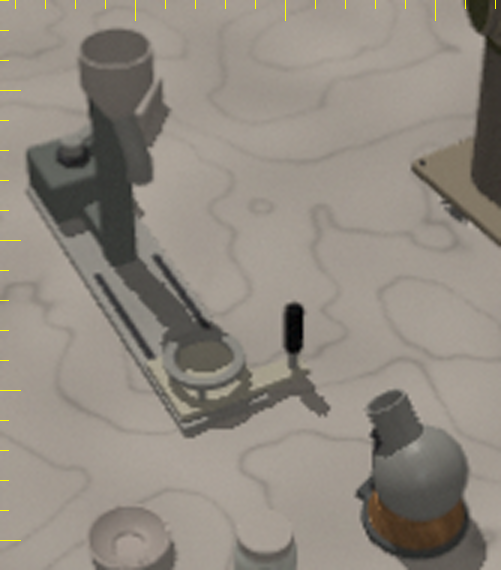

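Pixels read from the crops. Top view: ring (288.6,187.3), handle top (273.6,216.0), hopper rim (377.5,174), crank handle top (438.8,211.8), ball (190.4,215), mouth (200.6,206). Scene view: ring (272.7,239), handle top (303,222.5), hopper rim (243.5,135.5), ball (345.3,278.3), mouth (335,254.7). I'll fit the feeder and pot models to these.

```bash
cat > fit.py <<'E'
from h import *
from scipy.optimize import least_squares
T=cam("top");S=cam("scene")
def frame(p):
    x,y,a,s,k=p; c,sn=np.cos(a),np.sin(a)
    # spout at x,y ; ring at local (0,165-s)
    W=lambda l:np.array([x+c*l[0]-sn*l[1],y+sn*l[0]+c*l[1],l[2]])
    r=.165-s
    return dict(ring=W((0,r,.05)),htop=W((-.097,r+.035,.112)),hop=W((0,-.052,.345)),
      crank=W((-.055*np.cos(k),-.23+.055*np.sin(k),.16)),axis=W((0,-.23,.09)),spout=W((0,0,.197)))
ob=[(T,"ring",(288.6,187.3)),(T,"htop",(273.6,216.)),(T,"hop",(377.5,174)),(T,"crank",(438.8,211.8)),
    (S,"ring",(272.7,239)),(S,"htop",(303,222.5)),(S,"hop",(243.5,135.5))]
def res(p):
    f=frame(p); return np.concatenate([px(c,f[n])[0]-u for c,n,u in ob])
x0=atz(T,(288.6,187.3),.05)
r=least_squares(res,[x0[0],x0[1]-.165,0,.01,0],loss="soft_l1")
if __name__=="__main__":
    np.set_printoptions(precision=4,suppress=True)
    print(r.x,np.round(r.fun,1)); print(frame(r.x))
    for z,a,b in[(.077,(190.4,215),(345.3,278.3)),(.077+.09*np.cos(.611),(200.6,206),(335,254.7)),(.05,(288.6,187.3),(272.7,239))]: print(atz(T,a,z),atz(S,b,z),tri(T,a,S,b))
    def pot(p):
        d=np.array([np.cos(p[2])*.5736,np.sin(p[2])*.5736,.8192]); C=np.array([p[0],p[1],.077]); return C,C+.09*d
    po=[(T,(190.4,215),(200.6,206)),(S,(345.3,278.3),(335,254.7))]
    f=lambda p:np.concatenate([(px(c,np.array(pot(p)))-[a,b]).ravel() for c,a,b in po])
    q=least_squares(f,[.5,.3,-1.5]);print("pot",q.x,np.round(q.fun,1),pot(q.x))
    st=robot.read_state();R=cv2.Rodrigues(np.array(st["orientation"]))[0];print(st["tool_pos"],R)
    for n,u,z in[("jar",(191,150),.1),("dish",(236,128),.022),("tub",(460,252),.045)]:print(n,atz(T,u,z))
E
python3 fit.py
```

```text
[ 0.5431 -0.056  -0.0841  0.0069 -0.5373] [ 0.3 -0.3 -0.5 -0.5  0.1 -0.4 -0.  -0.   0.5 -1.   0.3 -0.4  0.4 -0.1]
{'ring': array([0.5564, 0.1016, 0.05  ]), 'htop': array([0.4627, 0.1446, 0.112 ]), 'hop': array([ 0.5388, -0.1078,  0.345 ]), 'crank': array([ 0.4744, -0.3092,  0.16  ]), 'axis': array([ 0.5238, -0.2852,  0.09  ]), 'spout': array([ 0.5431, -0.056 ,  0.197 ])}
[0.4644 0.3876 0.077 ] [0.4723 0.3991 0.077 ] (array([0.4654, 0.3906, 0.0647]), np.float64(0.0009432047787650707))
[0.4816 0.344  0.1507] [0.4853 0.3547 0.1507] (array([0.4813, 0.3469, 0.1419]), np.float64(0.0036712872945371495))
[0.5555 0.1023 0.05  ] [0.5604 0.1048 0.05  ] (array([0.5573, 0.1016, 0.0456]), np.float64(0.002356848941330449))
pot [ 0.4664  0.3942 -1.249 ] [-2.2 -0.7 -0.4 -0.4  0.6 -1.8 -1.1 -2.2] (array([0.4664, 0.3942, 0.077 ]), array([0.4827, 0.3452, 0.1507]))
[0.1719 0.5745 0.218 ] [[ 0.2867 -0.0004 -0.958 ]
 [ 0.958  -0.0011  0.2867]
 [-0.0012 -1.      0.0001]]
jar [0.6533 0.3896 0.1   ]
dish [0.7461 0.2697 0.022 ]
tub [ 0.3705 -0.4061  0.045 ]
```

```bash
cat > pf.py <<'E'
from h import *
from scipy.optimize import least_squares
T=cam("top");S=cam("scene")
def pot(p):
    d=np.array([np.cos(p[2])*.5736,np.sin(p[2])*.5736,.8192]); C=np.array([p[0],p[1],.077]); return C,d
po=[(T,(191.4,215.6),(200.6,206)),(S,(345.3,278.1),(335,254.7))]
f=lambda p:np.concatenate([(px(c,np.array([pot(p)[0],pot(p)[0]+.09*pot(p)[1]]))-[a,b]).ravel() for c,a,b in po])
q=least_squares(f,[.5,.3,-1.5]);print(q.x,np.round(q.fun,1))
C,d=pot(q.x); e1=np.cross(d,[0,0,1]);e1/=np.linalg.norm(e1);e2=np.cross(d,e1);th=np.linspace(0,6.28,40)[:,None]
o=[]
for n,c,b in[("top",T,(160,185,230,245)),("scene",S,(310,240,380,310))]:
    im=cv2.resize(c["color"][:,:,::-1],None,fx=6,fy=6,interpolation=cv2.INTER_CUBIC)
    w=(C-(-np.array(c["R"]).T@c["t"]));w/=np.linalg.norm(w);a=np.cross(w,[1,0,0]);a/=np.linalg.norm(a);bb=np.cross(w,a)
    for s,col in[(C+.05*(np.cos(th)*a+np.sin(th)*bb),(0,255,0)),(C+.09*d+.022*(np.cos(th)*e1+np.sin(th)*e2),(0,255,255)),(C+.05*d+.022*(np.cos(th)*e1+np.sin(th)*e2),(255,0,255))]:
        cv2.polylines(im,[np.int32((px(c,s)+.5)*6)],1,col,1)
    o.append(im[b[1]*6:b[1]*6+360,b[0]*6:b[0]*6+400])
cv2.imwrite("pics/ov.png",cv2.hconcat(o))
E
python3 pf.py
```

```text
[ 0.46471537  0.39274968 -1.2086265 ] [-2.8 -0.7 -0.1 -0.5  0.7 -2.1 -1.3 -2.3]
```

View pics/ov.png

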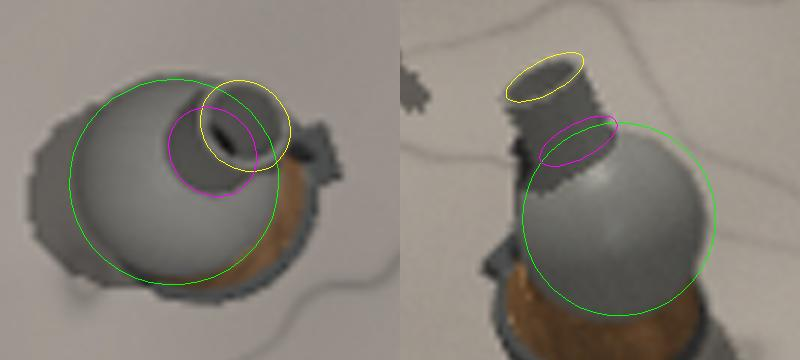

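```bash
sed -i 's/^po=.*/po=[(T,(188.4,214.4),(199.8,205.8)),(S,(345.0,276.5),(333.8,253.0))]/' pf.py
cat >> pf.py <<'E'
print(C,C+.075*d, "lean",d)
for z,a,b in[(.077,po[0][1],po[1][1]),(.1507,po[0][2],po[1][2])]: print(atz(T,a,z),atz(S,b,z),tri(T,a,S,b))
E
python3 pf.py
```

```text
[ 0.46694485  0.3942299  -1.25291559] [-0.2 -0.3  0.4 -0.3  0.7  0.1 -0.  -0.5]
[0.46694485 0.3942299  0.077     ] [0.48039093 0.35336521 0.13844   ] lean [ 0.17928107 -0.5448626   0.8192    ]
[0.4660882  0.39352849 0.077     ] [0.46861874 0.39261259 0.077     ] (array([0.46716638, 0.39288636, 0.07631009]), np.float64(0.0025558985829232253))
[0.48209301 0.34626153 0.1507    ] [0.4841725  0.34688105 0.1507    ] (array([0.48278159, 0.34616349, 0.14926269]), np.float64(0.0012619034889869056))
```

```bash
python3 -m inch '[[-1,0.02,-0.01,0.05,-0.1],[-1,0.07,-0.05,0.05,-0.27],[-1,0.12,-0.085,0.05,-0.44],[-1,0.17,-0.12,0.05,-0.61],[-1,0.22,-0.16,0.05,-0.78],[-1,0.27,-0.195,0.05,-0.95],[-1,0.308,-0.221,0.05,-0.962],[-1,0.308,-0.221,0.05,-0.962]]' 15
```

```text
t: 1.4
tool_pos: [0.4823, 0.3513, 0.2681]
orientation: [-1.558, -0.246, 0.246]
force: [0.6, 1.0, 0.3]
opening: 0.0929
```

```bash
python3 -m inch '[[-1,-0.002,0.002,-0.04,0],[-1,-0.002,0.002,-0.08,0],[-1,-0.002,0.002,-0.12,0],[-1,-0.002,0.002,-0.14,0],[-1,-0.002,0.002,-0.148,0],[-1,-0.002,0.002,-0.148,0]]' 15
python3 - <<'E'
from h import *
T=cam("top");S=cam("scene")
cv2.imwrite("pics/g.png",cv2.hconcat([crop(T["color"][:,:,::-1],150,170,230,250,5),crop(S["color"][:,:,::-1],300,220,380,300,5)]))
E
```

```text
t: 2.15
tool_pos: [0.4805, 0.3539, 0.1209]
orientation: [-1.557, -0.247, 0.246]
force: [0.3, -0.4, 0.5]
opening: 0.0931
```

View pics/g.png

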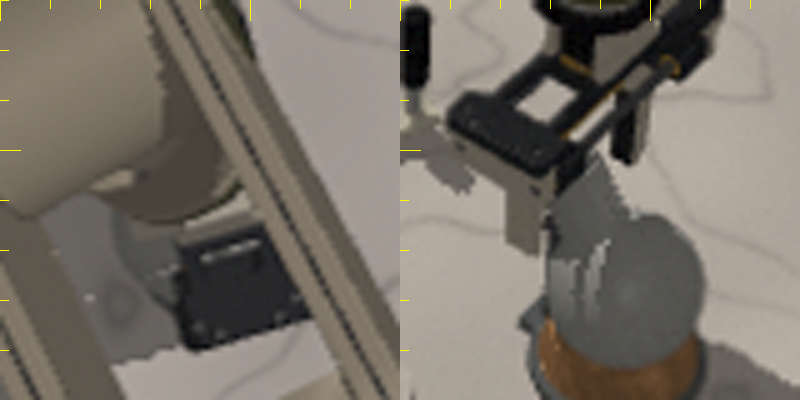

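The neck stands between the open fingers, with the finger at (325,265) on its far side and the other at (345,245). I'll close the gripper.

```bash
python3 -m inch '[[0,0,0,0,0],[0.4,0,0,0,0],[1,0,0,0,0],[1,0,0,0,0],[1,0,0,0,0],[1,0,0,0,0]]' 15;  python3 -m inch '[[1,0,0,0.005,0],[1,0,0,0.01,0],[1,0,0,0.02,0],[1,0,0,0.035,0],[1,0,0,0.05,0],[1,0,0,0.05,0]]' 15
```

```text
t: 3.0
tool_pos: [0.4814, 0.3542, 0.1221]
orientation: [-1.556, -0.248, 0.244]
force: [0.4, 0.3, 0.3]
opening: 0.0436
t: 3.75
tool_pos: [0.4827, 0.3547, 0.1748]
orientation: [-1.555, -0.251, 0.241]
force: [0.3, 0.0, -3.2]
opening: 0.0435
```

```bash
python3 -m inch '[[1,0.005,-0.015,0.03,0],[1,0.015,-0.05,0.03,0],[1,0.03,-0.1,0.03,0],[1,0.045,-0.15,0.03,0],[1,0.06,-0.2,0.03,0],[1,0.075,-0.25,0.03,0],[1,0.083,-0.28,0.03,0],[1,0.087,-0.294,0.03,0]]';python3 -m inch '[[1,0,0,0,0],[1,0,0,0,0]]'
python3 - <<'E'
from h import *
T=cam("top");S=cam("scene")
cv2.imwrite("pics/p1.png",cv2.hconcat([crop(T["color"][:,:,::-1],240,140,320,240,5),crop(S["color"][:,:,::-1],230,170,310,270,5)]))
E
```

```text
t: 4.75
tool_pos: [0.5698, 0.0588, 0.2045]
orientation: [-1.556, -0.249, 0.24]
force: [-0.4, 0.7, -2.7]
opening: 0.0439
t: 5.0
tool_pos: [0.5695, 0.0599, 0.2044]
orientation: [-1.555, -0.249, 0.24]
force: [-0.7, -0.7, -2.5]
opening: 0.0434
```

View pics/p1.png

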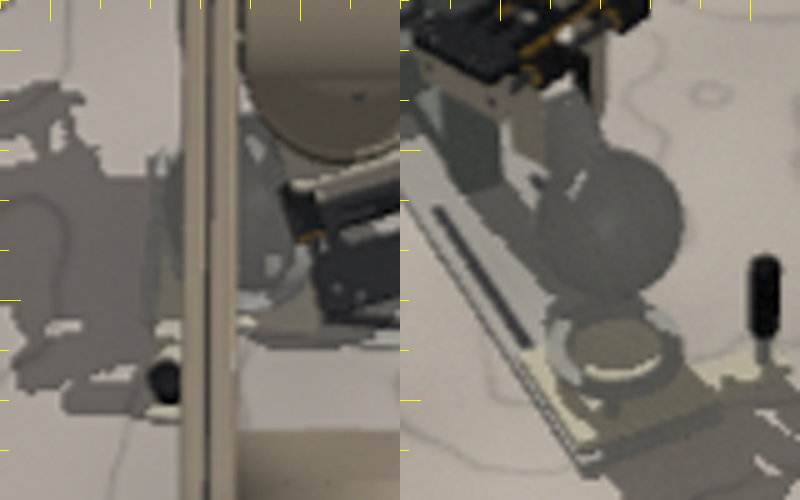

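The scene view puts the held ball's centre at about (272,214.4), with the pot tilted over the ring. I'll solve for the tilt from that pixel.

Run:
```python
from h import *
S=cam("scene");T=cam("top");st=robot.read_state();R=cv2.Rodrigues(np.array(st["orientation"]))[0]
print(R[:,0],st["tool_pos"]); g=st["tool_pos"]-R[:,1]*robot.pinch_z; l=np.cross(R[:,0],[0,0,1]); l/=np.linalg.norm(l); print("leandir",l)
for a in(0,10,15,20,25,30,35,40):
    d=l*np.sin(np.radians(a))+np.array([0,0,np.cos(np.radians(a))]); C=g-.075*d; print(a,C.round(4),px(S,C),px(T,C),px(S,C+.09*d))
print(px(S,[.5564,.1016,.087]),px(T,[.5564,.1016,.05]))
```

```text
[0.9514603  0.30771178 0.00606223] [0.56965231 0.05984863 0.20451523]
leandir [ 0.30771744 -0.95147779  0.        ]
0 [0.5695 0.0598 0.1483] [[262.82797225 210.95442615]] [[303.8274179  176.37422411]] [[261.86110995 189.95470418]]
10 [0.5655 0.0722 0.1495] [[265.70965392 212.35160309]] [[299.3701203  177.64165777]] [[261.26858845 189.68549613]]
15 [0.5636 0.0783 0.1509] [[267.12448916 212.84741198]] [[297.18465028 178.20425575]] [[260.9803047 189.595005 ]]
20 [0.5617 0.0842 0.1528] [[268.5083602  213.20173591]] [[295.04661408 178.71436631]] [[260.70030844 189.53487131]]
25 [0.5598 0.09   0.1553] [[269.85109883 213.41093839]] [[292.96987103 179.16846914]] [[260.43074181 189.50550912]]
30 [0.558  0.0955 0.1584] [[271.14265465 213.4723151 ]] [[290.96813216 179.56329112]] [[260.1736589  189.50709187]]
35 [0.5563 0.1007 0.1619] [[272.37316343 213.38414394]] [[289.0549146  179.89582442]] [[259.93101    189.53955258]]
40 [0.5547 0.1057 0.1659] [[273.53301976 213.14573241]] [[287.24348931 180.1633471 ]] [[259.70462704 189.60258613]]
[[272.98750059 230.16313807]] [[288.84315831 187.02118386]]
```

```bash
python3 -m inch '[[1,0,0.001,-0.02,0],[1,0,0.001,-0.04,0],[1,0,0.001,-0.055,0],[1,0,0.001,-0.062,0],[1,0,0.001,-0.066,0],[1,0,0.001,-0.066,0]]'; python3 -m inch '[[1,0,0,-0.002,0],[1,0,0,-0.004,0],[1,0,0,-0.005,0],[1,0,0,-0.006,0]]'
```

```text
t: 5.95
tool_pos: [0.57, 0.061, 0.1389]
orientation: [-1.555, -0.251, 0.24]
force: [-0.2, 0.7, -2.7]
opening: 0.0438
t: 6.45
tool_pos: [0.5717, 0.0612, 0.1354]
orientation: [-1.555, -0.254, 0.237]
force: [-0.9, 1.3, 9.0]
opening: 0.0435
```

Run:
```python
from h import *
T=cam("top");S=cam("scene")
a=S["color"][:,:,::-1]
im=cv2.resize(a,None,fx=8,fy=8,interpolation=cv2.INTER_CUBIC);th=np.linspace(0,6.28,60)[:,None]
for C,r,col in[(np.array([.5564,.1016,.087]),.05,(0,255,0))]:
    w=C+np.array(S["R"]).T@S["t"];w/=np.linalg.norm(w);u=np.cross(w,[1,0,0]);u/=np.linalg.norm(u);v=np.cross(w,u)
    cv2.polylines(im,[np.int32((px(S,C+r*(np.cos(th)*u+np.sin(th)*v))+.5)*8)],1,col,1)
for z,r in((.05,.047),(.05,.034)):
    cv2.polylines(im,[np.int32((px(S,np.array([.5564,.1016,z])+r*np.c_[np.cos(th),np.sin(th),0*th])+.5)*8)],1,(0,255,255),1)
cv2.imwrite("pics/p2.png",im[185*8:260*8,225*8:325*8])
```

```text
(no output)
```

View pics/p2.png

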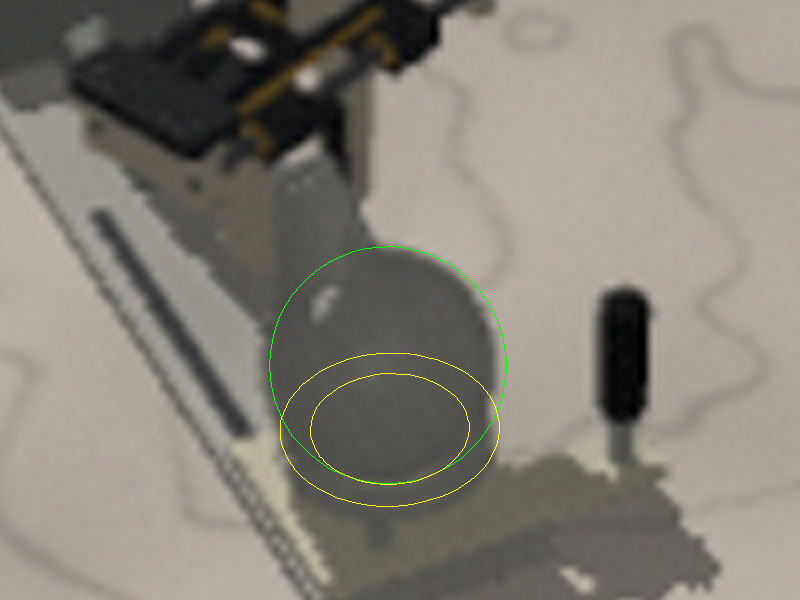

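The ball sits in the ring within about 1 px of the model circle, centre near (272,232). I'll lower the grip force and swing the neck upright about the ball's centre.

```bash
python3 -m inch '[[1,0,0,0,0],[1,-0.001,0.003,0.001,0],[1,-0.0018,0.0055,0.003,0],[1,-0.0027,0.0085,0.0045,0],[1,-0.0037,0.0113,0.006,0],[1,-0.0046,0.0143,0.0073,0],[1,-0.0056,0.0174,0.0085,0],[1,-0.0056,0.0174,0.0085,0]]' 6
```

```text
t: 7.55
tool_pos: [0.5661, 0.0789, 0.1438]
orientation: [-1.555, -0.255, 0.237]
force: [-0.8, 0.7, -2.5]
opening: 0.0442
```

```bash
cat > ov.py <<'E'
import sys
from h import *
S=cam("scene");x,y=float(sys.argv[2]),float(sys.argv[3])
im=cv2.resize(S["color"][:,:,::-1],None,fx=8,fy=8,interpolation=cv2.INTER_CUBIC);th=np.linspace(0,6.28,60)[:,None]
C=np.array([x,y,.087]);w=C+np.array(S["R"]).T@S["t"];w/=np.linalg.norm(w);u=np.cross(w,[1,0,0]);u/=np.linalg.norm(u);v=np.cross(w,u)
cv2.polylines(im,[np.int32((px(S,C+.05*(np.cos(th)*u+np.sin(th)*v))+.5)*8)],1,(0,255,0),1)
for z,r in((.05,.047),(.133,.022),(.177,.022)):
    cv2.polylines(im,[np.int32((px(S,np.array([x,y,z])+r*np.c_[np.cos(th),np.sin(th),0*th])+.5)*8)],1,(0,255,255),1)
c=px(S,[x,y,.1])[0];x0,y0=int(max(0,c[0]-45)),int(max(0,c[1]-45))
cv2.imwrite(sys.argv[1],im[y0*8:(y0+75)*8,x0*8:(x0+100)*8]);print(x0,y0)
E
python3 ov.py pics/p3.png .557 .101
```

```text
227 182
```

View pics/p3.png

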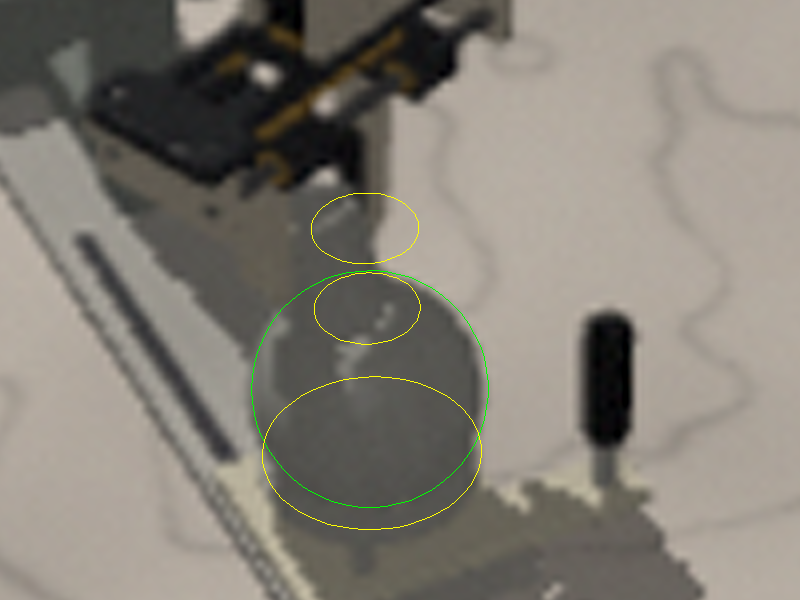

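```bash
python3 -m inch '[[1,0,0,-0.002,0],[1,-0.001,0.003,-0.001,0],[1,-0.002,0.0063,0.0001,0],[1,-0.0031,0.0095,0.001,0],[1,-0.0041,0.0127,0.0016,0],[1,-0.0052,0.0159,0.0021,0],[1,-0.0062,0.0191,0.0025,0],[1,-0.0062,0.0191,0.0025,0]]' 6; python3 -m inch '[[1,-0.001,0.003,0.0002,0],[1,-0.0021,0.0066,0.0003,0],[1,-0.0021,0.0066,0.0003,0],[1,-0.0021,0.0066,0.0003,0]]' 6
```

```text
t: 8.6
tool_pos: [0.5609, 0.0982, 0.1475]
orientation: [-1.556, -0.257, 0.235]
force: [2.6, -2.8, 8.0]
opening: 0.0439
t: 9.1
tool_pos: [0.5593, 0.1049, 0.1487]
orientation: [-1.556, -0.258, 0.234]
force: [0.3, -3.4, 7.8]
opening: 0.0437
```

```bash
python3 -m inch '[[0.3,0,0,0,0],[-0.3,0,0,0,0],[-1,0,0,0,0],[-1,0,0,0,0],[-1,0,0,0,0]]'; python3 -m inch '[[-1,0,0,0.04,0],[-1,0,0,0.09,0],[-1,-0.03,0.03,0.14,0.1],[-1,-0.06,0.07,0.14,0.27],[-1,-0.09,0.11,0.14,0.44],[-1,-0.11,0.14,0.14,0.6],[-1,-0.12,0.16,0.14,0.6]]'
python3 - <<'E'
from h import *
T=cam("top");S=cam("scene")
cv2.imwrite("pics/p4.png",cv2.hconcat([crop(T["color"][:,:,::-1],258,150,318,230,7),crop(S["color"][:,:,::-1],245,185,299,265,7)]))
E
```

```text
t: 9.72
tool_pos: [0.5591, 0.105, 0.1484]
orientation: [-1.556, -0.258, 0.234]
force: [-1.6, -0.2, 0.3]
opening: 0.0791
t: 10.6
tool_pos: [0.4379, 0.2664, 0.2887]
orientation: [-1.444, -0.727, 0.704]
force: [-0.3, -1.1, 0.6]
opening: 0.0927
```

View pics/p4.png

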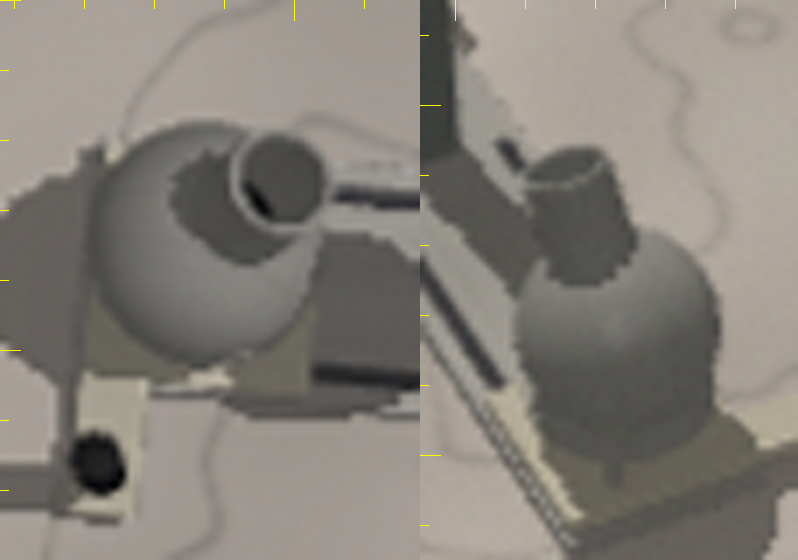

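```bash
cat > pm.py <<'E'
from h import *
from scipy.optimize import least_squares
def fit(tb,tm,sb,sm,hz=None):
    T=cam("top");S=cam("scene")
    def m(p):
        C=np.array([p[0],p[1],.087]);d=np.array([p[2],p[3],np.sqrt(1-p[2]**2-p[3]**2)]);return np.array([C,C+.09*d])
    f=lambda p:np.concatenate([(px(T,m(p))-[tb,tm]).ravel(),(px(S,m(p))-[sb,sm]).ravel()])
    q=least_squares(f,[.556,.105,0,0]);print(q.x.round(4),q.fun.round(1),"tilt",np.degrees(np.arcsin(np.hypot(*q.x[2:]))),"dir",np.arctan2(q.x[3],q.x[2]))
    if hz: print("htop",atz(T,hz,.112))
E
python3 - <<'E'
from pm import *
fit((287.1,183.9),(297.6,175.4),(272.7,232),(265.3,208.1),(271.6,215.4))
import numpy as np
print(-.0841, [.5431+.0841*.165*0+np.sin(.0841)*.165, -.056+np.cos(.0841)*.165])
E
```

```text
[ 0.5599  0.107   0.0867 -0.3341] [-0.1 -0.3  0.2 -0.2  0.2 -0.5  0.3  0.3] tilt 20.192138183739676 dir -1.316955180704163
htop [0.46292892 0.14887238 0.112     ]
-0.0841 [np.float64(0.5569601481424229), np.float64(0.1084168370133366)]
```

The pot is seated at (0.560,0.107) but still tilts 20° towards −1.32 rad, and the carriage has moved about 6 mm to its outer stop. I'll level it by closing flat pads on the neck with the jaws along the lean direction.

```bash
python3 -m inch '[[-1,0.02,-0.03,0,0.15],[-1,0.05,-0.07,0,0.32],[-1,0.08,-0.12,0,0.5],[-1,0.11,-0.16,0,0.67],[-1,0.124,-0.179,0,0.84],[-1,0.124,-0.179,0,0.9],[-1,0.124,-0.179,0,0.9]]';python3 -c "
from h import *
s=robot.read_state();R=cv2.Rodrigues(np.array(s['orientation']))[0];print(s['tool_pos'],np.arctan2(R[1,0],R[0,0]),s['q'])"
```

```text
t: 11.68
tool_pos: [0.5634, 0.0844, 0.2881]
orientation: [-1.074, -1.39, 1.373]
force: [-0.7, 0.0, -0.0]
opening: 0.0929
[0.56338436 0.08437813 0.28806562] 1.8114869802099696 [ 0.04908081  0.03005426  1.46859897  0.0144422   1.64464448 -1.76134519]
```

```bash
python3 -m inch '[[-1,-0.001,0.003,-0.05,0],[-1,-0.001,0.003,-0.1,0],[-1,-0.001,0.003,-0.125,0],[-1,-0.001,0.003,-0.14,0],[-1,-0.001,0.003,-0.146,0],[-1,-0.001,0.003,-0.146,0],[-0.5,-0.001,0.003,-0.146,0],[-0.5,-0.001,0.003,-0.146,0]]' 10
```

```text
t: 12.68
tool_pos: [0.5631, 0.0874, 0.1432]
orientation: [-1.076, -1.392, 1.373]
force: [0.2, 0.1, -0.0]
opening: 0.0777
```

Next I'll shift the open jaws back over the ring axis, pushing the neck upright.

```bash
python3 -m inch '[[-0.5,-0.001,0.004,0,0],[-0.5,-0.003,0.009,0,0],[-0.4,-0.004,0.014,0,0],[-0.3,-0.006,0.0195,0,0],[-0.3,-0.006,0.0195,0,0]]' 10;  python3 -m inch '[[-0.1,0,0,0,0],[0,0,0,0,0],[0.1,0,0,0,0],[1,0,0,0,0],[1,0,0,0,0],[1,0,0,0,0]]' 10
```

```text
t: 13.3
tool_pos: [0.5568, 0.1075, 0.143]
orientation: [-1.075, -1.392, 1.373]
force: [1.0, -0.5, 0.2]
opening: 0.0607
t: 14.05
tool_pos: [0.5567, 0.1075, 0.143]
orientation: [-1.075, -1.392, 1.373]
force: [-0.2, -0.4, 0.2]
opening: 0.0478
```

```bash
python3 -m inch '[[1,0,0,0,0],[1,0,0,0,0],[1,0,0,0,0],[1,0,0,0,0]]' 25
```

```text
t: 14.55
tool_pos: [0.5566, 0.1075, 0.1428]
orientation: [-1.075, -1.392, 1.373]
force: [-0.3, -0.3, -2.6]
opening: 0.0435
```

```bash
python3 -m inch '[[1,0,0,-0.002,0],[1,0,0,-0.003,0],[1,0,0,-0.004,0],[1,0,0,-0.004,0]]' 15
```

```text
t: 15.05
tool_pos: [0.558, 0.1078, 0.1406]
orientation: [-1.077, -1.395, 1.371]
force: [1.6, 1.5, 7.2]
opening: 0.0438
```

```bash
python3 -m inch '[[1,0,0,0.002,0],[0.2,0,0,0.002,0],[0,0,0,0.002,0],[-0.5,0,0,0.003,0],[-1,0,0,0.003,0],[-1,0,0,0.003,0],[-1,0,0,0.003,0]]'; python3 -m inch '[[-1,0,0,0.003,-0.18],[-1,0,0,0.003,-0.36],[-1,0,0,0.003,-0.54],[-1,0,0,0.003,-0.72],[-1,0,0,0.003,-0.9],[-1,0,0,0.003,-1.08],[-1,0,0,0.003,-1.26],[-1,0,0,0.003,-1.44]]';  python3 -m inch '[[-1,0,0,0,-0.13],[-1,0,0,0,-0.13]]'
```

```text
t: 15.92
tool_pos: [0.558, 0.1078, 0.1436]
orientation: [-1.077, -1.395, 1.371]
force: [0.2, -0.4, 1.0]
opening: 0.0821
t: 16.92
tool_pos: [0.5579, 0.1078, 0.1467]
orientation: [-1.554, -0.299, 0.276]
force: [0.6, 0.7, -0.0]
opening: 0.0929
t: 17.18
tool_pos: [0.5579, 0.1079, 0.1466]
orientation: [-1.567, -0.198, 0.175]
force: [-0.4, 0.1, -0.7]
opening: 0.0927
```

```bash
python3 -m inch '[[-0.3,-0.001,0,-0.003,0],[0,-0.001,0,-0.003,0],[0.1,-0.001,0,-0.003,0],[1,-0.001,0,-0.003,0],[1,-0.001,0,-0.003,0],[1,-0.001,0,-0.003,0],[1,-0.001,0,-0.003,0]]' 10
```

```text
t: 18.05
tool_pos: [0.5573, 0.1079, 0.1438]
orientation: [-1.566, -0.199, 0.174]
force: [1.5, 0.5, -0.1]
opening: 0.0438
```

```bash
python3 -m inch '[[0.2,0,0,0,0],[-0.3,0,0,0,0],[-1,0,0,0,0],[-1,0,0,0,0],[-1,0,0,0.04,0],[-1,0,0,0.09,0],[-1,0,0,0.13,0]]'; python3 -m inch '[[-1,-0.03,0.03,0,0.18],[-1,-0.06,0.07,0,0.36],[-1,-0.09,0.11,0,0.54],[-1,-0.11,0.15,0,0.72],[-1,-0.12,0.158,0,0.9],[-1,-0.12,0.158,0,1.08],[-1,-0.12,0.158,0,1.25],[-1,-0.12,0.158,0,1.25]]'
python3 - <<'E'
from h import *
T=cam("top");S=cam("scene")
cv2.imwrite("pics/p5.png",cv2.hconcat([crop(T["color"][:,:,::-1],258,150,318,230,7),crop(S["color"][:,:,::-1],245,185,299,265,7)]))
E
```

```text
t: 18.92
tool_pos: [0.5574, 0.1079, 0.2759]
orientation: [-1.566, -0.2, 0.173]
force: [0.6, 0.1, 0.4]
opening: 0.0927
t: 19.92
tool_pos: [0.4373, 0.2659, 0.2759]
orientation: [-1.241, -1.159, 1.132]
force: [0.0, 0.4, 0.6]
opening: 0.0929
```

View pics/p5.png

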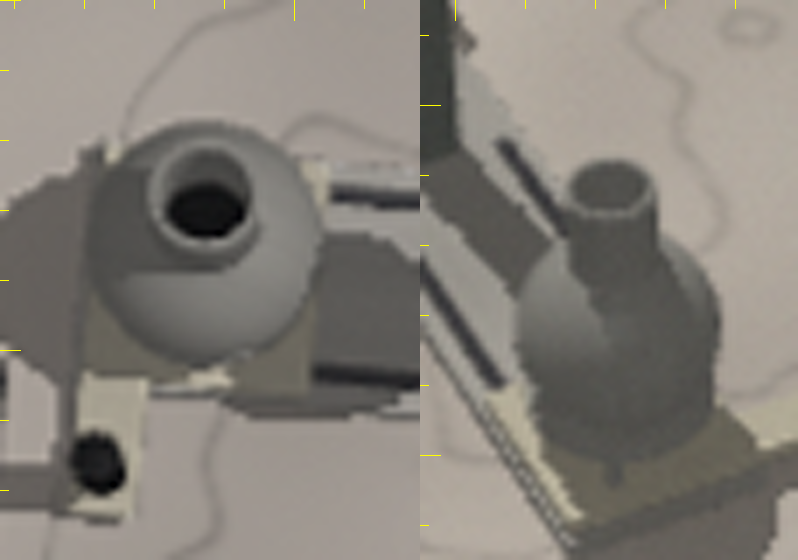

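The pot now stands upright. The mouth is at (286.2,177.3) in the top view and (271.9,211.4) in the scene view, with the ball centre unchanged.

Run:
```python
from pm import *
fit((287.0,184.0),(286.2,177.3),(272.7,232),(271.9,211.4),(271.6,215.4))
s=robot.read_state();R=cv2.Rodrigues(np.array(s['orientation']))[0];print(s['tool_pos'],np.arctan2(R[1,0],R[0,0]),s['q'])
```

```text
[0.5598 0.1073 0.0119 0.0071] [-0.1 -0.4  0.2 -0.1  0.3 -0.5  0.3  0.2] tilt 0.792802306847798 dir 0.5351801108968426
htop [0.46292892 0.14887238 0.112     ]
[0.4374032  0.26588832 0.27590656] 1.4843125727163897 [ 0.4377129  -0.14150447  1.65571402  0.01118983  1.6143307  -1.04599351]
```

Tilt is 0.8°. Now for the carriage handle.

```bash
python3 -m inch '[[-1,0.01,-0.05,0,0],[-1,0.02,-0.1,0,0],[-1,0.0256,-0.117,-0.02,0],[-1,0.0256,-0.117,-0.08,0],[-1,0.0256,-0.117,-0.14,0],[-1,0.0256,-0.117,-0.185,0],[-1,0.0256,-0.117,-0.207,0],[-1,0.0256,-0.117,-0.207,0]]'; python3 -m inch '[[0,0,0,0,0],[0.3,0,0,0,0],[0.5,0,0,0,0],[1,0,0,0,0],[1,0,0,0,0],[1,0,0,0,0],[1,0,0,0,0]]' 15
```

```text
t: 21.12
tool_pos: [0.4611, 0.1484, 0.0669]
orientation: [-1.24, -1.152, 1.132]
force: [0.5, 0.3, 0.5]
opening: 0.0929
t: 22.0
tool_pos: [0.4612, 0.1487, 0.0669]
orientation: [-1.24, -1.153, 1.132]
force: [0.2, 2.4, 0.0]
opening: 0.0276
```

```bash
python3 -m inch '[[1,0,0,0,0],[1,0,0,0,0],[1,0,0,0,0]]' 15; python3 -m inch '[[1,0,-0.002,0,0],[1,-0.0004,-0.005,0,0],[1,-0.0008,-0.01,0,0],[1,-0.0013,-0.016,0,0],[1,-0.002,-0.023,0,0],[1,-0.0026,-0.031,0,0],[1,-0.0032,-0.038,0,0],[1,-0.0038,-0.045,0,0]]'
```

```text
t: 22.38
tool_pos: [0.4612, 0.1488, 0.0669]
orientation: [-1.24, -1.153, 1.132]
force: [-0.6, 2.6, -0.4]
opening: 0.0224
t: 23.38
tool_pos: [0.4574, 0.1032, 0.0669]
orientation: [-1.24, -1.153, 1.132]
force: [1.1, 2.5, -1.3]
opening: 0.0218
```

```bash
python3 -m inch '[[1,-0.0006,-0.006,0,0],[1,-0.0012,-0.014,0,0],[1,-0.002,-0.022,0,0],[1,-0.0026,-0.031,0,0],[1,-0.0034,-0.04,0,0],[1,-0.0042,-0.049,0,0],[1,-0.005,-0.058,0,0],[1,-0.0055,-0.065,0,0]]';python3 -m inch '[[1,-0.0006,-0.006,0,0],[1,-0.0012,-0.014,0,0],[1,-0.002,-0.022,0,0],[1,-0.0026,-0.03,0,0],[1,-0.0033,-0.038,0,0],[1,-0.0038,-0.044,0,0],[1,-0.0042,-0.049,0,0],[1,-0.0042,-0.049,0,0]]'
```

```text
t: 24.38
tool_pos: [0.452, 0.0375, 0.0669]
orientation: [-1.24, -1.153, 1.131]
force: [4.3, 2.4, -2.2]
opening: 0.0221
t: 25.38
tool_pos: [0.4479, -0.0115, 0.0669]
orientation: [-1.24, -1.153, 1.13]
force: [4.9, 3.2, -5.0]
opening: 0.022
```

```bash
python3 -m inch '[[1,0.0005,-0.002,0,0],[1,0.0003,-0.004,0,0],[1,0.0002,-0.006,0,0],[1,0,-0.008,0,0],[1,0,-0.008,0,0]]'
```

```text
t: 26.0
tool_pos: [0.4476, -0.0145, 0.0668]
orientation: [-1.233, -1.157, 1.125]
force: [4.0, 29.7, -0.1]
opening: 0.0279
```

```bash
python3 -m inch '[[1,0,0.001,0,0],[0.4,0,0.001,0,0],[0,0,0.001,0,0],[-1,0,0.001,0,0],[-1,0,0.001,0,0],[-1,0,0.001,0,0],[-1,0,0.001,0,0]]' 10; python3 -m inch '[[-1,0,0,0.05,0],[-1,0,0,0.11,0],[-1,-0.02,0,0.17,0],[-1,-0.03,-0.01,0.2,0],[-1,-0.03,-0.02,0.2,0]]'
python3 - <<'E'
from h import *
T=cam("top");S=cam("scene")
cv2.imwrite("pics/p6.png",cv2.hconcat([crop(T["color"][:,:,::-1],310,140,460,280,3)[:400],crop(S["color"][:,:,::-1],195,120,275,220,4)]) if 0 else crop(T["color"][:,:,::-1],300,145,460,260,5))
cv2.imwrite("pics/p6s.png",crop(S["color"][:,:,::-1],195,120,275,200,7))
print(robot.read_state()["q"])
E
```

```text
t: 26.88
tool_pos: [0.4476, -0.0136, 0.0667]
orientation: [-1.232, -1.157, 1.125]
force: [0.3, 0.0, -0.3]
opening: 0.0734
t: 27.5
tool_pos: [0.4189, -0.0342, 0.2701]
orientation: [-1.238, -1.162, 1.123]
force: [0.2, 0.0, -0.3]
opening: 0.0931
[-0.22716536 -0.39203306  1.88020831  0.02498494  1.6559861  -1.70668885]
```

The carriage hit its stop with the handle at (0.448,−0.0145), against a predicted home of (0.449,−0.013). Now the crank.

```bash
python3 -m inch '[[-1,-0.02,-0.03,0.02,-0.18],[-1,-0.02,-0.08,0.02,-0.36],[-1,-0.02,-0.12,0.02,-0.54],[-1,-0.02,-0.17,0.02,-0.72],[-1,0,-0.22,0.02,-0.9],[-1,0.02,-0.25,0.02,-1.08],[-1,0.04,-0.27,0.02,-1.26],[-1,0.0555,-0.275,0.02,-1.44]]'; python3 -m inch '[[-1,0,0,0,-0.06],[-1,0,0,0,-0.06]]'
python3 - <<'E'
from h import *
T=cam("top");S=cam("scene")
s=robot.read_state();R=cv2.Rodrigues(np.array(s['orientation']))[0];print(s['tool_pos'],np.arctan2(R[1,0],R[0,0]),s['q'])
E
```

```text
t: 28.6
tool_pos: [0.473, -0.31, 0.2826]
orientation: [-1.568, -0.043, 0.01]
force: [0.2, -0.3, -0.2]
opening: 0.093
t: 28.85
tool_pos: [0.4725, -0.3092, 0.2794]
orientation: [-1.565, 0.006, -0.034]
force: [0.4, 0.3, 0.2]
opening: 0.0928
[ 0.47262605 -0.30945373  0.28090787] -0.02425548566303164 [-0.68055953  0.00315359  1.50872474  0.01505321  1.6169357  -0.6555534 ]
```

```bash
python3 -m inch '[[-1,0.002,0,-0.05,0],[-1,0.002,0,-0.1,0],[-1,0.002,0,-0.14,0],[-1,0.002,0,-0.158,0],[-1,0.002,0,-0.162,0],[-1,0.002,0,-0.162,0]]'; python3 -m inch '[[0,0,0,0,0],[0.3,0,0,0,0],[0.4,0,0,0,0],[1,0,0,0,0],[1,0,0,0,0],[1,0,0,0,0],[1,0,0,0,0],[1,0,0,0,0]]' 12
```

```text
t: 29.7
tool_pos: [0.4754, -0.3101, 0.1205]
orientation: [-1.568, 0.002, -0.035]
force: [0.0, 0.2, -0.0]
opening: 0.093
t: 30.7
tool_pos: [0.4754, -0.31, 0.1204]
orientation: [-1.568, 0.002, -0.035]
force: [1.3, 0.1, 0.2]
opening: 0.0263
```

```bash
python3 -c "
import numpy as np
for p0 in(207.1,27.1):
  print([[round(.055*(np.cos(np.radians(p0-22.5*k))-np.cos(np.radians(p0))),3),round(.055*(np.sin(np.radians(p0-22.5*k))-np.sin(np.radians(p0))),3)] for k in range(1,9)])"
```

```text
[[np.float64(-0.006), np.float64(0.021)], [np.float64(-0.003), np.float64(0.042)], [np.float64(0.007), np.float64(0.061)], [np.float64(0.024), np.float64(0.074)], [np.float64(0.045), np.float64(0.08)], [np.float64(0.066), np.float64(0.077)], [np.float64(0.085), np.float64(0.067)], [np.float64(0.098), np.float64(0.05)]]
[[np.float64(0.006), np.float64(-0.021)], [np.float64(0.003), np.float64(-0.042)], [np.float64(-0.007), np.float64(-0.061)], [np.float64(-0.024), np.float64(-0.074)], [np.float64(-0.045), np.float64(-0.08)], [np.float64(-0.066), np.float64(-0.077)], [np.float64(-0.085), np.float64(-0.067)], [np.float64(-0.098), np.float64(-0.05)]]
```

```bash
python3 -m inch '[[1,-0.005,0.01,0,0],[1,-0.006,0.021,0,0],[1,-0.006,0.032,0,0],[1,-0.003,0.042,0,0],[1,0.001,0.052,0,0],[1,0.007,0.061,0,0],[1,0.015,0.068,0,0],[1,0.024,0.074,0,0]]'
```

```text
t: 31.7
tool_pos: [0.4996, -0.2369, 0.1205]
orientation: [-1.57, 0.002, -0.036]
force: [2.0, -7.9, -3.5]
opening: 0.0261
```

```bash
python3 -m inch '[[1,0.021,0.004,0,0],[1,0.042,0.001,0,0],[1,0.061,-0.009,0,0],[1,0.074,-0.026,0,0],[1,0.08,-0.046,0,0],[1,0.077,-0.067,0,0],[1,0.067,-0.086,0,0],[1,0.05,-0.099,0,0]]'
```

```text
t: 32.7
tool_pos: [0.5494, -0.3363, 0.1206]
orientation: [-1.57, 0.002, -0.036]
force: [0.5, 6.5, 3.4]
opening: 0.026
```

```bash
python3 -m inch '[[1,-0.021,-0.004,0,0],[1,-0.042,-0.001,0,0],[1,-0.061,0.009,0,0],[1,-0.074,0.026,0,0],[1,-0.08,0.046,0,0],[1,-0.077,0.067,0,0],[1,-0.067,0.086,0,0],[1,-0.05,0.098,0,0]]';  python3 -m inch '[[1,0.021,0.004,0,0],[1,0.042,0.001,0,0],[1,0.061,-0.009,0,0],[1,0.074,-0.026,0,0],[1,0.08,-0.046,0,0],[1,0.077,-0.067,0,0],[1,0.067,-0.086,0,0],[1,0.05,-0.098,0,0]]'
```

```text
t: 33.7
tool_pos: [0.4974, -0.2369, 0.1205]
orientation: [-1.569, 0.005, -0.033]
force: [-5.7, 2.9, 6.2]
opening: 0.026
t: 34.7
tool_pos: [0.5457, -0.3361, 0.1203]
orientation: [-1.568, 0.006, -0.033]
force: [-0.6, -0.5, -0.1]
opening: 0.0005
```

The gripper has closed to zero, so the handle slipped out. I'll back off and look.

```bash
python3 -m inch '[[1,0,0,0.05,0],[1,0,0,0.11,0],[1,0,0,0.16,0],[-1,-0.05,0.01,0.18,0],[-1,-0.1,0.03,0.18,0],[-1,-0.14,0.07,0.18,0],[-1,-0.16,0.12,0.18,0],[-1,-0.17,0.17,0.18,0]]';python3 -m inch '[[-1,0,0.05,0,0],[-1,0,0.1,0,0],[-1,0,0.16,0,0],[-1,0,0.22,0,0],[-1,0,0.25,0,0]]'
python3 - <<'E'
from h import *
T=cam("top");S=cam("scene")
a=crop(T["color"][:,:,::-1],320,150,450,230,4); b=crop(S["color"][:,:,::-1],205,130,275,200,4)
b=cv2.copyMakeBorder(b,0,a.shape[0]-b.shape[0],0,0,cv2.BORDER_CONSTANT)
cv2.imwrite("pics/p7.png",cv2.hconcat([a,b])); cv2.imwrite("pics/top7.png",T["color"][:,:,::-1])
E
```

```text
t: 35.7
tool_pos: [0.3735, -0.1653, 0.2999]
orientation: [-1.569, 0.007, -0.036]
force: [0.4, 0.8, 0.1]
opening: 0.0459
t: 36.33
tool_pos: [0.3722, 0.0865, 0.2995]
orientation: [-1.568, 0.006, -0.034]
force: [-0.2, -1.1, -0.3]
opening: 0.0921
```

View pics/p7.png

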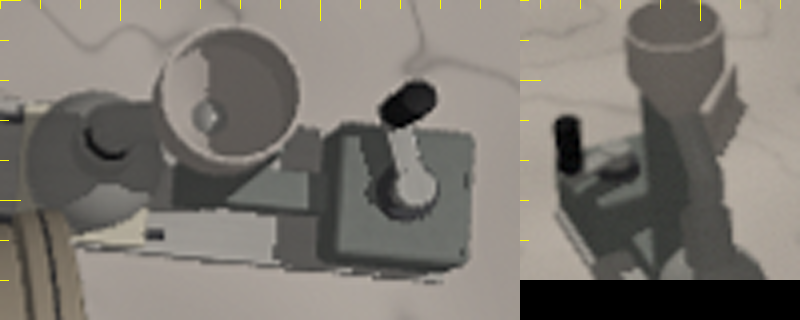

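Run:
```python
from h import *
T=cam("top");a=np.array([.5238,-.2852])
for u in((425.2,173.2),(424.5,173.6),(438.8,211.8)):
    p=atz(T,u,.16)[:2]; d=p-a; print(p,np.hypot(*d),np.degrees(np.arctan2(d[1],d[0])))
```

```text
[ 0.58117195 -0.27496621] 0.058277537999929414 10.113826800328146
[ 0.58001469 -0.27299934] 0.05752345070445453 12.245384328894481
[ 0.47427555 -0.30928033] 0.055068440624356806 -154.06953205693372
```

```bash
python3 -m inch '[[-1,0,-0.04,0,0],[-1,0,-0.1,0,0],[-1,0,-0.16,0,0],[-1,0,-0.22,0,0],[-1,0.01,-0.28,0,0],[-1,0.04,-0.33,0,0],[-1,0.08,-0.365,0,0],[-1,0.13,-0.375,0,0]]';python3 -m inch '[[-1,0.04,0,0,0],[-1,0.07,0.01,0,0],[-1,0.078,0.0145,0,0],[-1,0.078,0.0145,0,0]]'
```

```text
t: 37.48
tool_pos: [0.5011, -0.2946, 0.299]
orientation: [-1.57, 0.011, -0.037]
force: [0.3, 0.1, 0.2]
opening: 0.0932
t: 37.98
tool_pos: [0.5779, -0.281, 0.2988]
orientation: [-1.57, 0.012, -0.037]
force: [0.2, -0.0, 0.3]
opening: 0.0932
```

```bash
python3 -m inch '[[-1,0.001,0.0065,-0.04,0],[-1,0.001,0.0065,-0.1,0],[-1,0.001,0.0065,-0.15,0],[-1,0.001,0.0065,-0.172,0],[-1,0.001,0.0065,-0.179,0],[-1,0.001,0.0065,-0.179,0]]'; python3 -m inch '[[0,0,0,0,0],[0.3,0,0,0,0],[0.4,0,0,0,0],[1,0,0,0,0],[1,0,0,0,0],[1,0,0,0,0],[1,0,0,0,0],[1,0,0,0,0]]' 25
```

```text
t: 38.72
tool_pos: [0.5786, -0.2753, 0.1208]
orientation: [-1.57, 0.012, -0.038]
force: [-0.1, 0.2, 0.7]
opening: 0.0931
t: 39.72
tool_pos: [0.5792, -0.2752, 0.121]
orientation: [-1.571, 0.011, -0.039]
force: [5.0, -0.6, -1.6]
opening: 0.0255
```

```bash
python3 -m inch '[[1,0.0008,-0.007,0,0],[1,0.0009,-0.0143,0,0],[1,0,-0.0215,0,0],[1,-0.002,-0.0284,0,0],[1,-0.0084,-0.0413,0,0],[1,-0.0179,-0.052,0,0],[1,-0.0299,-0.0599,0,0],[1,-0.0435,-0.0645,0,0]]' 25
```

```text
t: 40.72
tool_pos: [0.5358, -0.3434, 0.1212]
orientation: [-1.576, 0.01, -0.041]
force: [3.9, -11.6, -5.5]
opening: 0.0256
```

```bash
python3 -m inch '[[1,-0.0075,-0.0005,0,0],[1,-0.0151,0.0005,0,0],[1,-0.0292,0.0034,0,0],[1,-0.0421,0.0098,0,0],[1,-0.0528,0.0193,0,0],[1,-0.0565,0.025,0,0],[1,-0.0603,0.0314,0,0],[1,-0.0603,0.0314,0,0]]' 25
```

```text
t: 41.72
tool_pos: [0.4754, -0.3109, 0.1208]
orientation: [-1.575, 0.01, -0.04]
force: [3.6, 2.8, -4.0]
opening: 0.0257
```

The handle is back at its start pose. I'll release, retract, and compare it with the first picture.

```bash
python3 -m inch '[[0.4,0,0,0,0],[0,0,0,0,0],[-1,0,0,0,0],[-1,0,0,0,0],[-1,0,0,0,0],[-1,0,0,0.05,0],[-1,0,0,0.11,0],[-1,0,0,0.17,0]]' 10;python3 -m inch '[[-1,-0.03,0.04,0.01,0],[-1,-0.07,0.09,0.01,0],[-1,-0.1,0.14,0.01,0],[-1,-0.1,0.2,0.01,0],[-1,-0.1,0.26,0.01,0],[-1,-0.1,0.32,0.01,0],[-1,-0.1,0.38,0.01,0],[-1,-0.1,0.43,0.01,0]]'; python3 -m inch '[[-1,-0.01,0.05,0,0],[-1,-0.02,0.1,0,0],[-1,-0.03,0.15,0,0],[-1,-0.04,0.2,0,0],[-1,-0.04,0.2,0,0]]'
python3 - <<'E'
from h import *
T=cam("top");S=cam("scene")
cv2.imwrite("pics/top8.png",T["color"][:,:,::-1]);cv2.imwrite("pics/scene8.png",S["color"][:,:,::-1])
a=cv2.imread("pics/top0.png").astype(int);b=T["color"][:,:,::-1].astype(int)
def blob(im,x0,y0,x1,y1,th=45):
    m=(im[y0:y1,x0:x1].max(2)<th);y,x=np.nonzero(m);return m.sum(),x.mean()+x0,y.mean()+y0
for im in(a,b): print("crank",blob(im,415,165,450,225), )
D=np.abs(a-b).sum(2)>60
for n,(x,y) in dict(jar=(191,152),dish=(236,128),tub=(460,252),crank=(433,205)).items(): print(n,D[y-20:y+20,x-20:x+20].sum())
# pot: expected projections at home
from fit import frame,r
print(px(T,[[.5431,-.056,.087],[.5431,-.056,.177],[.449,-.013,.112]]),px(S,[[.5431,-.056,.087],[.5431,-.056,.177]]))
E
```

```text
t: 42.72
tool_pos: [0.475, -0.3107, 0.2924]
orientation: [-1.574, 0.011, -0.04]
force: [0.6, -2.0, 0.1]
opening: 0.0911
t: 43.72
tool_pos: [0.3746, 0.1214, 0.3028]
orientation: [-1.574, 0.009, -0.04]
force: [1.7, -0.5, -0.1]
opening: 0.0929
t: 44.35
tool_pos: [0.3333, 0.3239, 0.3023]
orientation: [-1.574, 0.006, -0.036]
force: [0.2, 0.2, 0.1]
opening: 0.0927
crank (np.int64(139), np.float64(429.8705035971223), np.float64(209.19424460431654))
crank (np.int64(137), np.float64(430.3941605839416), np.float64(209.47445255474452))
jar 0
dish 0
tub 0
crank 12
[[342.90174495 190.0802519 ]
 [346.72023989 184.4549533 ]
 [328.73399353 221.17230766]] [[253.79149956 203.25599151]
 [252.60322546 183.48308856]]
```

Run:
```python
from h import *
p=cv2.imread("pics/p5.png")
t=cv2.resize(p[:,:420],(60,80),interpolation=cv2.INTER_AREA); s=cv2.resize(p[:,420:],(54,80),interpolation=cv2.INTER_AREA)
T=cam("top");S=cam("scene")
W0=np.array([.5598,.1073]);
for nm,c,cr,off,im in(("top",T,t,(258,150),T),("scene",S,s,(245,185),S)):
    g=c["color"][:,:,::-1].copy()
    for part,z,h in(("mouth",.177,8),("ball",.1,14)):
        a=px(c,[*W0,z])[0]; x,y=np.int32(np.round(a-off)); tpl=cr[y-h:y+h+1,x-h:x+h+1]
        e=px(c,[.546,-.057,z])[0]; X,Y=np.int32(e)
        reg=g[Y-h-12:Y+h+13,X-h-12:X+h+13]
        f=lambda q:cv2.magnitude(*[cv2.Sobel(cv2.cvtColor(q,6),cv2.CV_32F,*k) for k in((1,0),(0,1))])
        m=cv2.matchTemplate(f(reg),f(tpl),cv2.TM_CCOEFF_NORMED);_,v,_,l=cv2.minMaxLoc(m)
        hit=np.array(l)+[X-12,Y-12]; print(nm,part,"score",round(v,2),"hit",hit+(a-off-[x,y]),"expect",e)
# carriage handle top
b=T["color"].max(2);m=b[205:235,315:345]<45;y,x=np.nonzero(m);print("handle",m.sum(),x.mean()+315,y.mean()+205,px(T,[[.449,-.013,.09],[.449,-.013,.112]]))
```

```text
top mouth score 0.33 hit [346.65225757 183.53517025] expect [347.08614154 183.40914153]
top ball score 0.23 hit [345.84577098 186.78295786] expect [343.76699728 188.32840973]
scene mouth score 0.45 hit [251.36962702 182.40456522] expect [251.73321737 183.60784763]
scene ball score 0.58 hit [252.8952081 201.6949701] expect [252.77726126 200.60212641]
handle 52 327.5192307692308 220.0 [[328.08832213 221.95239815]
 [328.73399353 221.17230766]]
```

```bash
python3 -c "
from plant import robot
print(robot.close_job(), robot.read_state()['t'])"
```

```text
the job is handed in; nothing more can be done
the job is handed in; nothing more can be done
```

I set the pot in the ring, slid the carriage home, turned the crank two full turns clockwise and handed the job in at about 45 s. No verdict was reported.

**What went wrong on the way**
- **Pot:** my first attempt to swing it upright left it 20° off and moved the carriage about 6 mm outward, to its outer stop. I levelled it by closing flat pads on the neck in two crossed directions, which measured 0.8° of tilt.
- **Crank:** the handle slipped out of the gripper during the second turn. I found it again in a picture, regripped it harder and finished the turn. The count of two turns assumes the handle stayed in the grip up to 450°, as the finger opening showed.

**Last checks before handing in**
- **Carriage:** it stopped against about 30 N, within 2 mm of the predicted home position.
- **Crank handle:** within about 1 pixel (roughly 2 mm) of where it started.
- **Jar, dish and tub:** no change in the top picture.
- **Pot mouth under the spout:** within about 1.3 pixels of where a level pot's mouth should be, in both cameras.
- **Weak or disagreeing checks:** the mouth and ball checks were template matches with low scores (0.23–0.58). The ball match in the top view disagreed with the model by about 2.6 pixels, and I put that down to the hopper's shadow. I had used all 12 picture views, so I could not confirm the pot's final level by eye.

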